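Shut and lock the garnish chiller

TASK

Push the chiller's ajar lid fully shut with the fingertips, then set a fingertip in the slot of its blue dial and turn the dial a quarter turn clockwise, all the way to its stop, so that the lid is locked. Do not turn the dial before the lid is shut, do not lift the lid, and leave everything else on the bench alone; finish clear of everything.

Things in the scene. Friction and masses are not known exactly. Their poses are not given: they have to be found in the camera images.
- chiller: the steel garnish chiller, a fixed low box 290 deep x 320 wide x 100 mm tall on the bench. Origin on its underside, 130 behind its front face, midway across; x points to its rear, y to its left (seen from the robot's side), z up. Its lid's hinge line runs along y at x = 92, 100 above the bench; the deck behind that is fixed.
- lid (a joint): hinge of the chiller's lid, rad: 0 = fully shut and level, growing as the front edge rises; starts 0.2 to 0.5 ajar. The lid is a flat aluminium plate, 222 (front to hinge) x 320 wide x 18 mm thick, hinged at its far end. The hinge is stiff: the lid stays where it is left, and about 2 to 8 N down near its front edge moves it.
- lid_front (a point): middle of the lid's front edge, on its upper face (118 mm above the bench when shut), 222 from the hinge line. Axes: x along the lid to the hinge, y along the front edge (to the robot's left), z out of the upper face. Beside the dial (60 to 150 either way along y) the upper face is plain and can be pushed.
- cam (a joint): the cam dial on the lid, rad, growing clockwise seen from above: 0 = open (slot at right angles to the lid's front edge, towards the red dot), 1.571 = locked (slot along the front edge, towards two green dots); hard stops at both. Starts 0 to 0.3. Stiff (0.12 N m), stays where left. Locked, its tongue holds the lid shut.
- slot (a point): centre of the floor of the straight slot across the dial, on the dial's axis, 62 mm behind the lid's front edge, midway across. x along the slot, z out of the lid. Slot 28 wide, 87 long, 16 deep, white floor. The blue dial, 87 across, stands 20 above the lid in a dark fixed bezel 102 across, equally high. Lid shut: slot floor 122, dial top 138 above the bench.
- bento: a loose pale-wood bento box, 140 x 180 x 50 mm, on the cutting board; origin at the centre of its underside; leave it alone.
- spatula: a loose spatula about 260 mm long lying on the cutting board, its length along its x axis; leave it alone.
- soy: a loose amber sauce bottle, 56 mm across and 150 tall, on the cutting board; origin at the centre of its underside; leave it alone.
- jar: a small loose amber jar with a red cap, 52 mm across and 75 tall, on the chiller's rear deck; origin at the centre of its underside; leave it alone.
- dish: a small loose blue dish, 60 mm across and 25 tall, on the chiller's rear deck; origin at the centre of its underside; leave it alone.
- cup: a loose terracotta cup, 72 mm across and 75 tall, in front of the robot; origin at the centre of its underside; leave it alone.

How it is judged (in metres and radians):
On the way, in this order (a step that is already met when the one before it is completed fails the run):
1. the lid is pushed shut (value of joint lid below 0.04 rad), for 0.2 s.
2. fingers in the dial turn it past half-way with the lid shut (value of joint cam above 0.8 rad and value of joint lid below 0.05 rad and contact force between the fingers and cam above 0.3 N), for 0.04 s.
At the end, for the whole second after the job is handed in: The lid is shut (within 0.03 rad), the dial is turned to its locked stop (within 0.14 rad, or 8 degrees), and both are at rest (value of joint lid below 0.03 rad and value of joint cam above 1.43 rad and velocity of joint each of cam, lid below 0.05 rad/s); the robot touches nothing.
It fails at once if the dial is turned while the lid is ajar (value of joint cam above 0.6 rad and value of joint lid above 0.08 rad).
It fails at once if the lid is lifted (value of joint lid above 0.62 rad).
It fails at once if a loose bystander is lifted, knocked or shifted by more than 30 mm (distance of any of bento, spatula, soy, jar, dish, cup from where it was at the start of the episode above 0.03 m).
It also fails if it takes over 46 s, if anything falls off the work surface, if the arm or the gripper's body presses on something with over 40 N, if the wrist force passes 120 N, or if a joint passes its speed limit or range.

ROBOT

A 6-joint arm with a two-finger parallel gripper is mounted at the origin on the work surface. World frame = base frame: x ahead of the robot, y to its left, z up, the work surface at z = 0. Lengths are in mm, angles in rad, forces in N, time in s.
With the tool pointing down it reaches from about 350 to 800 mm from the base axis. Payload 7.3 kg.
Tool frame: the origin (TCP) lies midway between the tips of the shut fingers; the grasp point (between the pads) lies 19 mm behind it (ctrl.tcp_to_grasp is the z of the grasp point in the tool frame, in mm); z points along the fingers, y is the direction in which the jaws open and shut (so a half turn about z gives the same grasp; the last joint's range is limited). The gripper opens to 85 mm and grips with 20 to 120 N. Pads are 22 mm wide; open, the fingers measure 114 mm over their backs; the gripper's body (76 mm by 85 mm) begins 54 mm behind the grasp point. The pads swing forward as they close: fully open they stand 13 mm farther back than shut.
Start: joints at [1.189, 0.342, 1.524, -0, 1.275, -0.146], TCP at [122.634, 510.495, 231.322] pointing down, gripper open.
Joint ranges: [-2.53, 2.53], [-0.77, 2.02], [0.04, 2.7], [-1, 4.14], [0.28, 2.66], [-3.11, 3.11]. Speed limits (rad/s): [2.57, 2.57, 3.14, 3.14, 3.14, 3.14].

INTERFACE

Orientations are given as a rotation vector (axis times angle).
In Python, from workcell import status, viewer, ticket, models, ctrl gives the robot as it stands.
- The arm moves only by the tool apply_moves, never from a script. Its argument "motion" is a list of rows, each an object with "delta_rot": the turn, a rotation vector about the tool's x, y, z in rad, a list of three; "linear": the shift along the tool's x, y, z in m, a list of three; "claw": the gripper command: -1 is fully open, 1 is shut, values between are in proportion. In form: [{"delta_rot": [rx, ry, rz], "linear": [x, y, z], "claw": claw}, ...]. A call has 1 to 10 rows; each row shifts and turns the pose as measured when the row begins, along the tool's axes as they then stand; what a row does not reach is not made up. A row lasts 1/8 s, in which the tool goes at most 62.5 mm and 10.7 degrees, less where a joint would pass 70% of its speed; a pose out of reach is approached as far as the arm can. A call is refused whole if a number of a shift passes 0.0625 or a number of a turn 0.188, either way. A call with a gripper value outside its range is refused whole. The fingers move at their own pace and stop on an object; "force" is the grip in N (left out, the last holds). Time passes only in rows, so rows that do not move let the fingers close. It gives the time, the measured TCP pose, the force and the opening at its end, in the units of the state.
- status.sense(): the state, without advancing time (a new reading comes with each control period).
- viewer.read_camera(name): name is "scene" or "top" or "wrist"; returns a dict with "image" (384x512x3 uint8, red, green, blue), "fx", "fy", "cx", "cy" (pixels), "k1" (the pictures are not rectified: a ray, as slopes to the right and down, at radius r is drawn at 1 + k1 r^2 times it, then the intrinsics apply), "extrinsics" (4x4, takes a point from camera to world coordinates). Camera axes: x right, y down, z forward; pixel columns grow to the right and rows downward; lengths in mm; the calibration is good to about 2 mm. A picture is of the moment at which its call begins. There is no depth.
- ticket.sign_off(): hands the job in, once; it reports no verdict.
Trained networks look in a picture, given as the dict that the camera call returned (one of the last four; its "shot" number tells which), for a name from the list of things; names that differ only in an ending like _2 or _b are one class to them, and where a whole thing is asked for, a point or a joint stands for the part that bears it (a point fixed in the world has none). Each returns a list of dicts, best first, with "p" (0 to 1); they miss things now and then, are a little off and sometimes report something else, mostly with a low value. They report only what shows in the picture. A call takes as long as a camera call.
- models.cut_out(picture, thing): "region" (384x512 bool, what is visible of it) and "centre" ([column, row] in pixels, amid what is visible of it).
- models.landmark_of(picture, thing): "centre" ([column, row] in pixels: a listed point, or the origin of a listed thing).
The state is a dict: "time_s": time; "joints": joint angles; "joint_vel": joint speeds; "effort": joint torques, N m; "tool_pos": TCP position; "tcp_rot": TCP orientation; "force": force on the tool from outside, world axes, zero at the start; "torque": the same for the moment, N m; "width": opening from 0.0 (shut) to 1.0 (fully open).
Only numpy, scipy, OpenCV 4.12 (cv2) and the standard library are available. Lean on these libraries where they do the work, as an engineer would, in place of code of your own. Each camera call takes 0.05 s, during which the arm holds its last target.

## Working session

There is one attempt and no reset: what is moved stays moved. The work goes in short steps, Python scripts to look and compute and a tool call to move; the robot and the scene stay as the last step left them, time stands still between calls to the robot, and variables do not carry over. Pictures are saved under pics/ and viewed, and the job is handed in when it is done.

Besides the shell and the picture viewer there is one more tool, called after "Emit:" as name(argument=value, ...), one argument or row to a line, values as JSON. apply_moves: Moves the arm, as the interface text tells. Its arguments: {"type":"object","properties":{"motion":{"type":"array","items":{"type":"object","properties":{"delta_rot":{"type":"array","items":{"type":"number"}},"linear":{"type":"array","items":{"type":"number"}},"claw":{"type":"number"}}}},"force":{"type":"number"}},"required":["motion"]}

```bash
mkdir -p pics; ls; cat > h.py <<'E'
import numpy as np, cv2
from workcell import status, viewer, ticket, models, ctrl
def save(p,n,scale=1.5):
    im=cv2.cvtColor(p["image"],cv2.COLOR_RGB2BGR)
    cv2.imwrite(f"pics/{n}.png",cv2.resize(im,None,fx=scale,fy=scale))
def ray(p,uv):
    K=np.array([[p["fx"],0,p["cx"]],[0,p["fy"],p["cy"]],[0,0,1.]])
    d=cv2.undistortPoints(np.array([[uv]],float),K,np.array([p["k1"],0,0,0,0.]))[0,0]
    # k1 model matches OpenCV radial
    T=np.array(p["extrinsics"]); v=T[:3,:3]@np.array([d[0],d[1],1]); return T[:3,3],v/np.linalg.norm(v)
def onz(p,uv,z):
    o,v=ray(p,uv); return o+v*(z-o[2])/v[2]
def proj(p,X):
    T=np.linalg.inv(np.array(p["extrinsics"])); c=T[:3,:3]@np.array(X,float)+T[:3,3]
    s=c[:2]/c[2]; s=s*(1+p["k1"]*(s@s)); return np.array([p["fx"]*s[0]+p["cx"],p["fy"]*s[1]+p["cy"]])
def tri(rs):
    A=np.zeros((3,3));b=np.zeros(3)
    for o,v in rs:
        P=np.eye(3)-np.outer(v,v);A+=P;b+=P@o
    return np.linalg.solve(A,b)
E
python3 - <<'E'
from h import *
ps={n:viewer.read_camera(n) for n in("scene","top","wrist")}
for n,p in ps.items():
    save(p,n+"0"); print(n,np.round(np.array(p["extrinsics"])[:3,3]),p["fx"],p["k1"])
    for t in("chiller","lid_front","slot","cup","jar","dish","soy","bento"):
        r=models.landmark_of(p,t)
        print(t,[(np.round(q["centre"],1).tolist(),round(q["p"],2)) for q in r[:2]])
s=status.sense();print(s)
E
```

```text
pics
scene [924. 692. 920.] 375.21798657985624 -0.10621432368950993
chiller [([273.1, 257.5], 0.98), ([293.7, 207.0], 0.25)]
lid_front [([304.4, 192.9], 0.72)]
slot [([291.1, 209.0], 0.58)]
cup [([307.7, 190.0], 0.64)]
jar [([263.5, 289.1], 0.72)]
dish [([224.1, 245.5], 0.69)]
soy [([202.4, 194.9], 0.76), ([271.8, 253.5], 0.15)]
bento [([202.5, 155.7], 0.89)]
top [ 391.   26. 1321.] 477.53797252941666 -0.19363050261228293
chiller [([202.0, 198.3], 0.81)]
lid_front [([198.8, 228.1], 0.91), ([195.6, 206.9], 0.27)]
slot []
cup [([259.8, 278.8], 0.83)]
jar [([153.6, 153.0], 0.79)]
dish [([212.2, 137.4], 0.96)]
soy [([307.6, 163.4], 0.59)]
bento [([369.1, 187.1], 0.96)]
wrist [ 51. 527. 372.] 294.0038876877253 -0.0566955541410458
chiller []
lid_front []
slot []
cup []
jar []
dish []
soy []
bento []
{'time_s': 1.35, 'joints': array([ 1.18901552e+00,  3.42020355e-01,  1.52413753e+00,  1.09922746e-05,
        1.27540362e+00, -1.46012949e-01]), 'joint_vel': array([ 0.00116587, -0.00036761,  0.00121697,  0.00048178,  0.00063626,
        0.00090059]), 'effort': array([-8.32627757e-04, -4.33557844e+01, -2.46273619e+01, -1.93877595e-04,
        2.40599147e-04,  2.67469545e-05]), 'tool_pos': array([122.6165491 , 510.48101732, 231.29781101]), 'tcp_rot': array([-3.69490878e-01, -3.11978655e+00, -5.15353714e-05]), 'force': array([ 0.25749076, -0.30836277, -1.00505083]), 'torque': array([ 0.04464453, -0.00035314, -0.0194671 ]), 'width': 0.9989957494242907}
```

View pics/scene0.png

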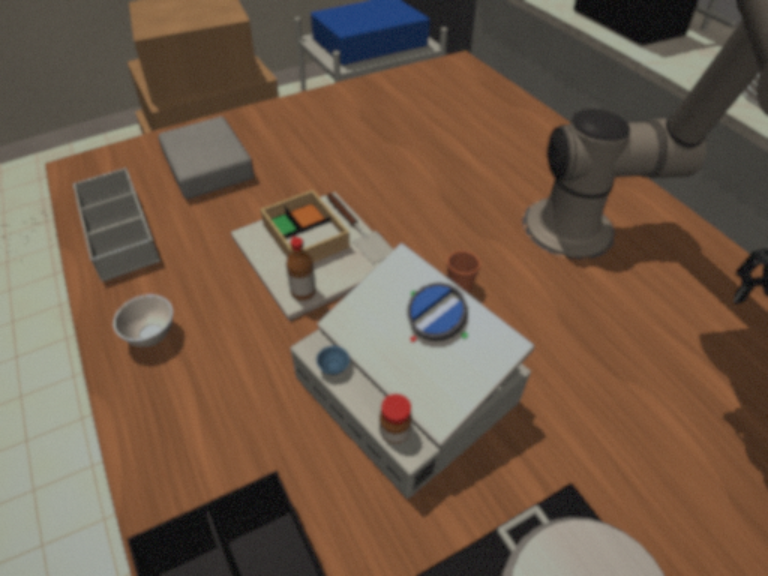

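View pics/top0.png

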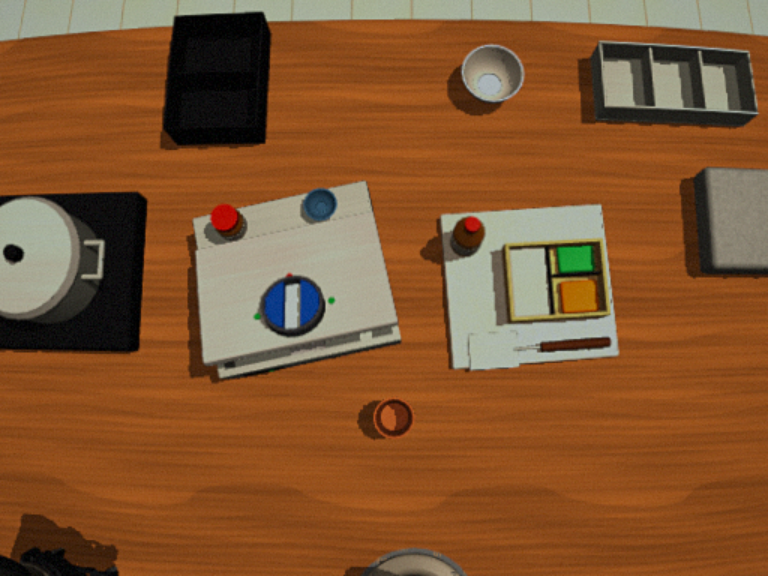

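```bash
python3 - <<'E'
import cv2
a=cv2.imread("pics/top0.png");a=cv2.resize(a,(512,384),interpolation=cv2.INTER_AREA)
cv2.imwrite("pics/topz.png",cv2.resize(a[110:265,115:280],None,fx=4.5,fy=3.8,interpolation=cv2.INTER_CUBIC))
a=cv2.imread("pics/scene0.png");a=cv2.resize(a,(512,384),interpolation=cv2.INTER_AREA)
cv2.imwrite("pics/scz.png",cv2.resize(a[155:335,185:365],None,fx=4,fy=3.3,interpolation=cv2.INTER_CUBIC))
E
```

```text
(no output)
```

View pics/topz.png

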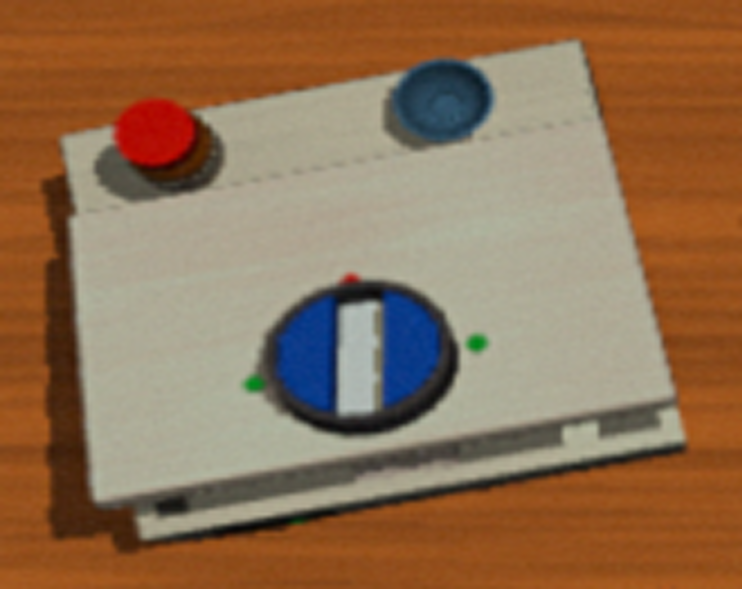

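View pics/scz.png

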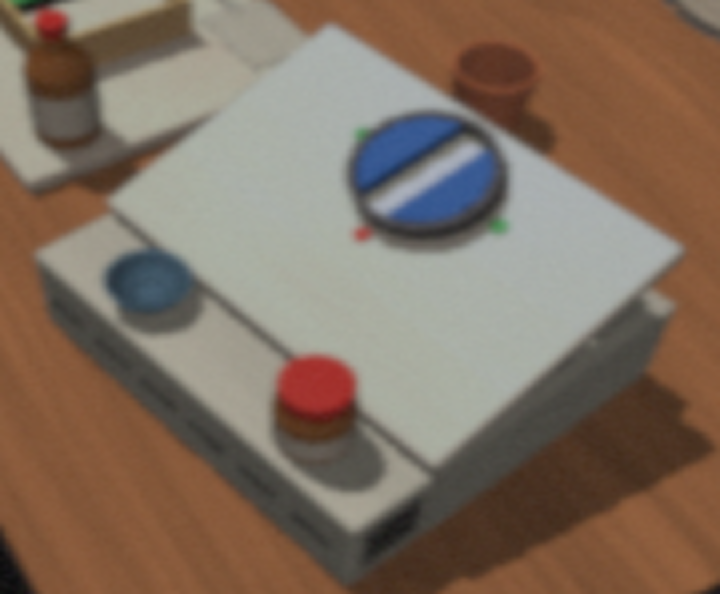

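```bash
cat > fit.py <<'E'
from h import *
from scipy.optimize import least_squares
def lidpt(P,s,y,z):  # s from hinge to front, z above lid underside
    X,Y,w,a=P[:4]
    xl=92-s*np.cos(a)+z*np.sin(a); zl=100+s*np.sin(a)+z*np.cos(a)
    return np.array([X+np.cos(w)*xl-np.sin(w)*y,Y+np.sin(w)*xl+np.cos(w)*y,zl])
def boxpt(P,x,y,z):
    X,Y,w=P[:3]; return np.array([X+np.cos(w)*x-np.sin(w)*y,Y+np.sin(w)*x+np.cos(w)*y,z])
E
python3 - <<'E'
from fit import *
pt=viewer.read_camera("top");ps=viewer.read_camera("scene")
T=lambda x,y:(115+x/4.5,110+y/3.8)
S=lambda x,y:(185+x/4,155+y/3.3)
obs=[(pt,T(62,135),'d',160,160),(pt,T(580,40),'d',160,-160),(pt,T(95,500),'l',222,160),(pt,T(675,398),'l',222,-160),
(ps,S(335,25),'l',222,-160),(ps,S(685,248),'l',222,160),(ps,S(108,203),'l',0,-160),(ps,S(435,468),'l',0,160),
(ps,S(38,255),'d',160,-160),(ps,S(352,530),'d',160,160),(pt,T(358,356),'b',160,0),(ps,S(428,175),'b',160,0)]
def f(P):
    r=[]
    for p,uv,k,a,b in obs:
        X=boxpt(P,a,b,P[4]) if k=='d' else lidpt(P,a,b,18 if k=='l' else 38)
        r.append(proj(p,X)-uv)
    return np.array(r)
s=least_squares(lambda P:f(P).ravel(),[500,150,0.17,0.3,110],loss='soft_l1')
np.set_printoptions(suppress=True,precision=2)
print(s.x);print(f(s.x));P=s.x
J=s.jac;print("sd",np.sqrt(np.diag(np.linalg.inv(J.T@J))))
np.save("P.npy",P)
print("front",lidpt(P,222,0,18),"slot",lidpt(P,160,0,22),"push",lidpt(P,210,100,18),lidpt(P,210,-100,18))
for t,p,z in(("cup",pt,0),("jar",pt,118),("dish",pt,118)):
    r=models.landmark_of(p,t);print(t,onz(p,r[0]["centre"],z))
E
```

```text
[581.54 209.88   0.21   0.33  91.46]
[[-0.23 -0.71]
 [ 0.41 -0.92]
 [-0.57  0.93]
 [ 0.53  0.47]
 [ 0.1  -0.72]
 [ 1.45  0.59]
 [-0.73 -1.59]
 [ 0.13 -0.07]
 [-0.85  0.08]
 [ 0.64  2.37]
 [ 0.29 -1.04]
 [ 0.35 -1.92]]
sd [1.17 0.98 0.01 0.02 3.87]
front [471.51 186.06 188.08] slot [530.18 198.76 172.03] push [461.47 286.21 184.24] [503.78  90.73 184.24]
cup [352.82  37.73   0.  ]
jar [673.74 323.81 118.  ]
dish [708.52 164.99 118.  ]
```

Emit:
apply_moves(
  motion=[
    {"linear": [-0.045,-0.016,0],"delta_rot": [0,0,0],"claw": 1},
    {"linear": [-0.048,-0.017,0],"delta_rot": [0,0,0],"claw": 1},
    {"linear": [-0.048,-0.017,0],"delta_rot": [0,0,0],"claw": 1},
    {"linear": [-0.048,-0.017,0],"delta_rot": [0,0,0],"claw": 1},
    {"linear": [-0.048,-0.017,0],"delta_rot": [0,0,0],"claw": 1},
    {"linear": [-0.048,-0.017,0],"delta_rot": [0,0,0],"claw": 1},
    {"linear": [-0.048,-0.017,0],"delta_rot": [0,0,0],"claw": 1},
    {"linear": [-0.048,-0.017,0],"delta_rot": [0,0,0],"claw": 1},
  ],
  force=40,
)

```text
time_s: 2.6
tool_pos: [469.9, 286.8, 231.9]
tcp_rot: [0.358, 3.12, 0.005]
force: [0.3, 1.0, -0.2]
width: -0.003
```

Emit:
apply_moves(
  motion=[
    {"linear": [0,0,0.02],"delta_rot": [0,0,0],"claw": 1},
    {"linear": [0,0,0.015],"delta_rot": [0,0,0],"claw": 1},
    {"linear": [0,0,0.01],"delta_rot": [0,0,0],"claw": 1},
    {"linear": [0,0,0.01],"delta_rot": [0,0,0],"claw": 1},
  ],
)

```text
time_s: 3.1
tool_pos: [473.3, 285.0, 176.0]
tcp_rot: [0.364, 3.116, 0.006]
force: [-1.1, -0.3, 4.1]
width: -0.001
```

```bash
python3 - <<'E'
from h import *
p=viewer.read_camera("scene");save(p,"sc1");print(status.sense())
E
```

```text
{'time_s': 3.15, 'joints': array([ 0.40256654,  0.43903309,  1.53906839,  0.00163471,  1.15974288,
       -0.93638688]), 'joint_vel': array([-0.00118137, -0.00303778, -0.01238813, -0.0004654 ,  0.02472742,
        0.00047311]), 'effort': array([-1.25963995e-01, -4.96644545e+01, -2.50352919e+01, -2.54091388e-02,
        1.14235191e-01, -2.78220605e-04]), 'tool_pos': array([472.66648674, 284.82051756, 174.52682395]), 'tcp_rot': array([0.36408579, 3.11789058, 0.00496002]), 'force': array([0.42733203, 0.064142  , 0.29845504]), 'torque': array([ 0.04010487, -0.0827978 ,  0.00024849]), 'width': -0.00010608428070168281}
```

View pics/sc1.png

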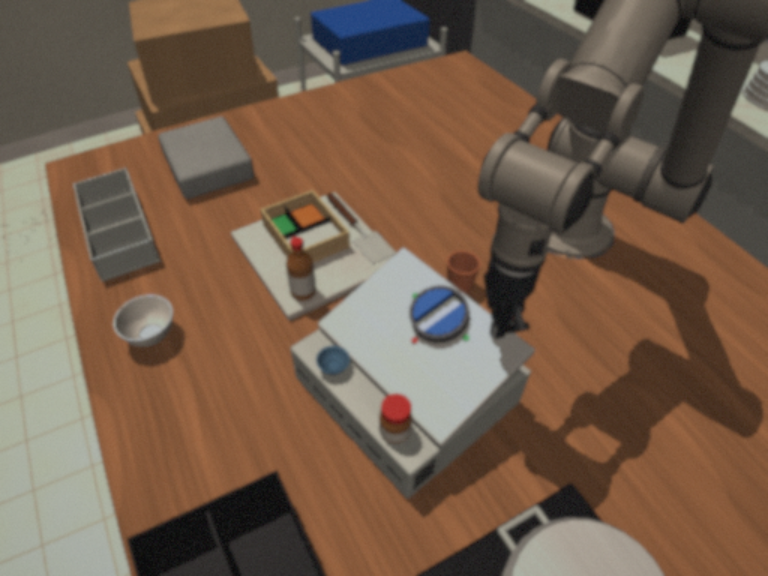

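Emit:
apply_moves(
  motion=[
    {"linear": [0,0,0.01],"delta_rot": [0,0,0],"claw": 1},
    {"linear": [0,0,0.01],"delta_rot": [0,0,0],"claw": 1},
    {"linear": [0,0,0.01],"delta_rot": [0,0,0],"claw": 1},
    {"linear": [0,0,0.01],"delta_rot": [0,0,0],"claw": 1},
    {"linear": [0,0,0.008],"delta_rot": [0,0,0],"claw": 1},
  ],
)

```text
time_s: 3.78
tool_pos: [471.8, 285.8, 124.2]
tcp_rot: [0.361, 3.118, 0.005]
force: [-3.3, -0.6, 3.0]
width: -0.005
```

Emit:
apply_moves(
  motion=[
    {"linear": [0,0,0.004],"delta_rot": [0,0,0],"claw": 1},
    {"linear": [0,0,0.004],"delta_rot": [0,0,0],"claw": 1},
    {"linear": [0,0,0.003],"delta_rot": [0,0,0],"claw": 1},
  ],
)

```text
time_s: 4.15
tool_pos: [471.6, 285.8, 117.8]
tcp_rot: [0.361, 3.117, 0.006]
force: [-11.9, -5.7, 29.8]
width: -0.002
```

Emit:
apply_moves(
  motion=[
    {"linear": [0,0,0.001],"delta_rot": [0,0,0],"claw": 1},
    {"linear": [0,0,0.0],"delta_rot": [0,0,0],"claw": 1},
    {"linear": [0,0,0.0],"delta_rot": [0,0,0],"claw": 1},
    {"linear": [0,0,-0.03],"delta_rot": [0,0,0],"claw": 1},
    {"linear": [0,0,-0.05],"delta_rot": [0,0,0.18],"claw": 1},
    {"linear": [0,0,-0.04],"delta_rot": [0,0,0.18],"claw": 0},
    {"linear": [0,0,-0.02],"delta_rot": [0,0,0.18],"claw": 0},
    {"linear": [0,0,0],"delta_rot": [0,0,0.18],"claw": 0},
    {"linear": [0,0,0],"delta_rot": [0,0,0.18],"claw": 0},
    {"linear": [0,0,0],"delta_rot": [0,0,0.18],"claw": 0},
  ],
)

```text
time_s: 5.4
tool_pos: [473.1, 285.5, 259.5]
tcp_rot: [1.956, 2.455, 0.011]
force: [-0.1, 0.2, 0.3]
width: 0.499
```

```bash
python3 - <<'E'
from h import *
for n in("scene","top","wrist"):
    p=viewer.read_camera(n);save(p,n+"2")
    for t in("slot","lid_front"):
        print(n,t,[(np.round(q["centre"],1).tolist(),round(q["p"],2)) for q in models.landmark_of(p,t)[:2]])
    import pickle;pickle.dump(p,open(n+"2.pkl","wb"))
s=status.sense();print(s["joints"],s["time_s"],s["tool_pos"],s["force"])
E
```

```text
scene slot [([295.0, 216.3], 0.61)]
scene lid_front [([307.2, 208.8], 0.94)]
top slot [([199.1, 214.6], 0.92), ([365.7, 185.3], 0.25)]
top lid_front [([205.2, 235.6], 0.6)]
wrist slot []
wrist lid_front [([221.0, 267.2], 0.75)]
[4.03715754e-01 3.68309723e-01 1.40516344e+00 1.08550752e-03
 1.36104001e+00 1.70708175e-01] 5.85 [472.8277071  285.42343627 259.70218397] [ 0.50945327 -0.3868448   0.64364619]
```

View pics/wrist2.png

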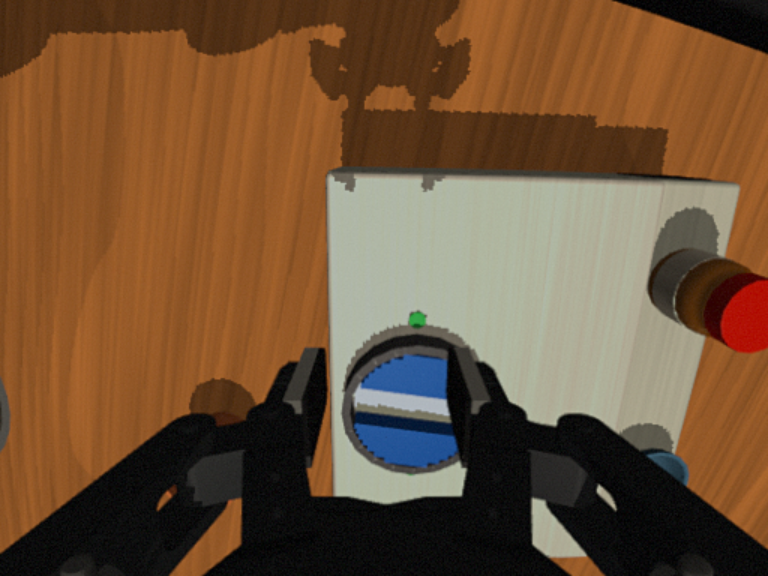

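View pics/top2.png

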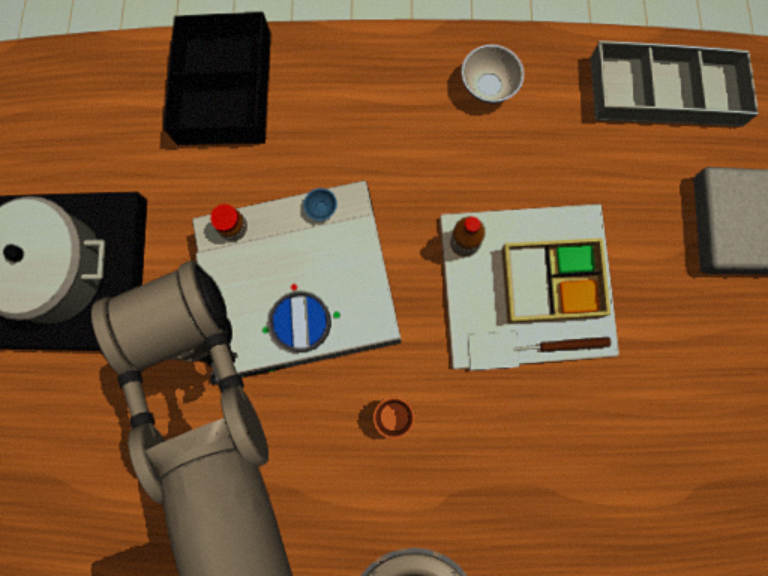

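```bash
cat > dial.py <<'E'
from h import *
def dial(p,dbg=None):
    im=p["image"].astype(int);r,g,b=im[...,0],im[...,1],im[...,2]
    m=((b>r*1.6)&(b>g*1.3)&(b>70)).astype(np.uint8)
    n,l,st,c=cv2.connectedComponentsWithStats(m)
    # near expected centre
    e=proj(p,[530,199,138])
    ids=[i for i in range(1,n) if st[i,4]>30 and np.hypot(*(c[i]-e))<60]
    pts=[]
    cs=[]
    for i in ids:
        ys,xs=np.where(l==i); w=np.array([onz(p,(x,y),138)[:2] for x,y in zip(xs,ys)])
        cs.append((len(w),w.mean(0)));pts.append(w)
    W=np.vstack(pts).astype(np.float32)
    (cx,cy),R=cv2.minEnclosingCircle(W)
    print("blobs",[(k,np.round(q,1)) for k,q in cs],"circle",round(cx,1),round(cy,1),round(R,1))
    if len(cs)>=2:
        cs.sort(key=lambda t:-t[0]);d=cs[0][1]-cs[1][1]
        print("mid",(cs[0][1]+cs[1][1])/2,"slot dir angle",(np.arctan2(d[1],d[0])+np.pi/2+np.pi/2)%np.pi-np.pi/2)
    return W
E
python3 - <<'E'
from dial import *
import pickle
for n in("scene","top","wrist"):
    p=pickle.load(open(n+"2.pkl","rb"));print(n);dial(p)
p=pickle.load(open("top2.pkl","rb"))
print(onz(p,(199.1,214.6),122))
# red/green dots by colour, z=118
for n in("top","scene","wrist"):
    p=pickle.load(open(n+"2.pkl","rb"))
    im=p["image"].astype(int);r,g,b=im[...,0],im[...,1],im[...,2]
    for nm,m in(("red",(r>2*g)&(r>2*b)&(r>110)),("green",(g>1.6*r)&(g>1.5*b)&(g>70))):
        k,l,st,c=cv2.connectedComponentsWithStats(m.astype(np.uint8))
        for i in range(1,k):
            X=onz(p,c[i],118)
            if st[i,4]>=4 and np.hypot(*(X[:2]-[530,199]))<75: print(n,nm,st[i,4],X)
E
```

```text
scene
blobs [(251, array([521. , 170.9])), (208, array([515.8, 223. ]))] circle 518.4 195.1 45.3
mid [518.3965374  196.98518406] slot dir angle 0.09854061008679293
top
blobs [(309, array([515.7, 169.1])), (327, array([511.2, 222.2]))] circle 513.6 196.0 45.9
mid [513.45120534 195.61859236] slot dir angle 0.08413068023213466
wrist
blobs [(1237, array([506.4, 222. ])), (1368, array([517.2, 168.8]))] circle 517.2 195.3 45.4
mid [511.83643426 195.3603963 ] slot dir angle 0.20018019599677994
[512.95442809 198.23696165 122.        ]
top red 14 [574.07380504 209.43660259 118.        ]
top green 16 [526.66322749 135.38416019 118.        ]
top green 14 [499.9476019  256.71710122 118.        ]
wrist green 96 [504.09678107 255.15832133 118.        ]
```

Emit:
apply_moves(
  motion=[
    {"linear": [-0.04,0.009,0.02],"delta_rot": [0,0,0],"claw": 0},
    {"linear": [-0.04,0.009,0.03],"delta_rot": [0,0,0],"claw": 0},
    {"linear": [-0.0175,0.003,0.02],"delta_rot": [0,0,0],"claw": 0},
    {"linear": [0,0,0.02],"delta_rot": [0,0,0.14],"claw": 0},
    {"linear": [0,0,0.0],"delta_rot": [0,0,0],"claw": 0},
  ],
)

```text
time_s: 6.48
tool_pos: [518.5, 193.7, 167.9]
tcp_rot: [2.109, 2.324, 0.015]
force: [0.1, -0.1, 0.2]
width: 0.5
```

```bash
python3 - <<'E'
from dial import *
import pickle
for n in("wrist","scene","top"):
    p=viewer.read_camera(n);save(p,n+"3");pickle.dump(p,open(n+"3.pkl","wb"))
    try: dial(p)
    except Exception as e: print(e)
    print(n, proj(p,[516,195.5,122]))
s=status.sense();print(s["joints"],s["time_s"],s["tool_pos"],s["force"],s["joints"][0]-s["joints"][5])
E
```

```text
blobs [(4715, array([515.2, 221.3])), (2994, array([521.7, 167.8]))] circle 517.3 194.6 45.2
mid [518.45186983 194.5417604 ] slot dir angle 0.11982364217157215
wrist [251.57384998 211.25422693]
blobs [(93, array([499. , 172.8])), (93, array([543.1, 173.5])), (175, array([515.8, 222. ]))] circle 518.1 193.7 45.1
mid [507.38564979 197.39419828] slot dir angle -0.328642952270533
scene [295.41063138 217.97310058]
blobs [(94, array([514.5, 158.8]))] circle 514.3 161.0 26.5
top [200.19481001 213.41029551]
[0.21823428 0.44290969 1.5459474  0.0032519  1.13838883 0.11831718] 6.625 [519.69577468 194.4551843  170.18088366] [ 0.04916165 -1.22177935  0.26921599] 0.09991710485706921
```

View pics/wrist3.png

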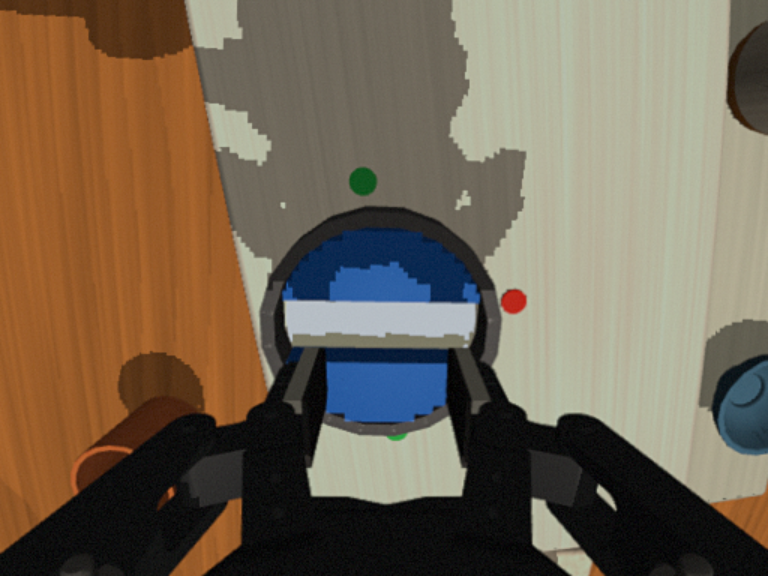

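View pics/scene3.png

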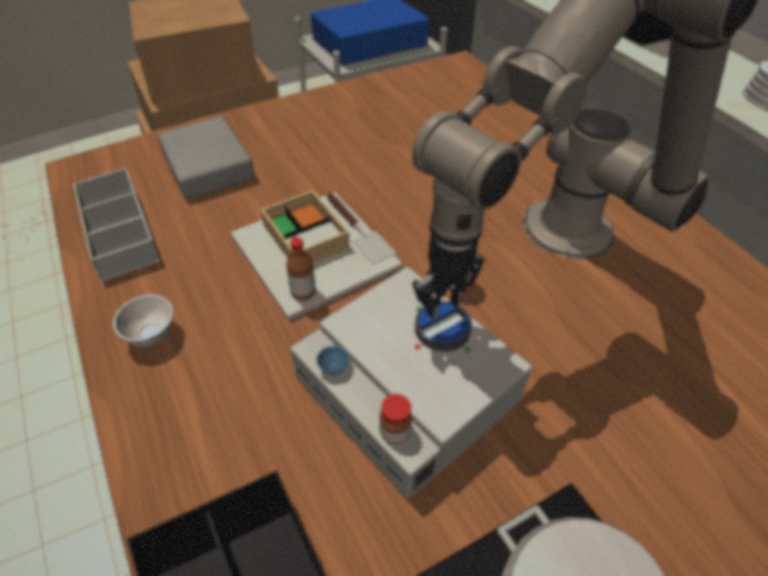

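```bash
python3 - <<'E'
from dial import *
import pickle
p=pickle.load(open("wrist3.pkl","rb"))
c=np.array([517.3,194.6]);a=0.11
u=np.array([np.cos(a),np.sin(a)]);n=np.array([-u[1],u[0]])
for z in(138,122):
  for s in(14,-14):
    for t in (-20,20): print(z,s,t,proj(p,[*(c+n*s+u*t),z])*1.5)
print(np.round(np.array(p["extrinsics"]),3))
a=p["image"][180:260,170:340];cv2.imwrite("pics/wz.png",cv2.resize(a[...,::-1],None,fx=4.5,fy=4.5,interpolation=cv2.INTER_NEAREST))
im=p["image"]
for col in(240,255,270): print(col,[tuple(im[r,col]) for r in range(194,246,2)])
E
```

```text
138 14 -20 [330.52229075 301.93470829]
138 14 20 [428.0463769  300.33611922]
138 -14 -20 [333.89796054 363.68717785]
138 -14 20 [427.09813853 362.11315672]
122 14 -20 [334.49675119 290.26175442]
122 14 20 [424.41524135 288.79603754]
122 -14 -20 [337.43504952 347.90179162]
122 -14 20 [423.70374137 346.45460188]
[[ 9.95000e-01  8.90000e-02  3.70000e-02  5.11236e+02]
 [ 9.60000e-02 -9.53000e-01 -2.86000e-01  2.66679e+02]
 [ 1.00000e-02  2.88000e-01 -9.58000e-01  3.09193e+02]
 [ 0.00000e+00  0.00000e+00  0.00000e+00  1.00000e+00]]
240 [(np.uint8(45), np.uint8(96), np.uint8(163)), (np.uint8(44), np.uint8(95), np.uint8(164)), (np.uint8(41), np.uint8(92), np.uint8(161)), (np.uint8(80), np.uint8(112), np.uint8(168)), (np.uint8(189), np.uint8(195), np.uint8(199)), (np.uint8(181), np.uint8(190), np.uint8(196)), (np.uint8(184), np.uint8(190), np.uint8(197)), (np.uint8(182), np.uint8(191), np.uint8(197)), (np.uint8(184), np.uint8(191), np.uint8(198)), (np.uint8(184), np.uint8(192), np.uint8(198)), (np.uint8(181), np.uint8(190), np.uint8(197)), (np.uint8(181), np.uint8(189), np.uint8(195)), (np.u
[... 2322 characters left out ...]
0), np.uint8(197)), (np.uint8(182), np.uint8(190), np.uint8(195)), (np.uint8(181), np.uint8(190), np.uint8(195)), (np.uint8(183), np.uint8(191), np.uint8(197)), (np.uint8(167), np.uint8(172), np.uint8(175)), (np.uint8(123), np.uint8(119), np.uint8(97)), (np.uint8(126), np.uint8(123), np.uint8(100)), (np.uint8(124), np.uint8(122), np.uint8(100)), (np.uint8(130), np.uint8(127), np.uint8(106)), (np.uint8(42), np.uint8(50), np.uint8(65)), (np.uint8(9), np.uint8(25), np.uint8(55)), (np.uint8(6), np.uint8(29), np.uint8(53)), (np.uint8(6), np.uint8(26), np.uint8(52)), (np.uint8(9), np.uint8(24), np.uint8(52)), (np.uint8(33), np.uint8(74), np.uint8(128)), (np.uint8(46), np.uint8(97), np.uint8(166))]
```

View pics/wz.png

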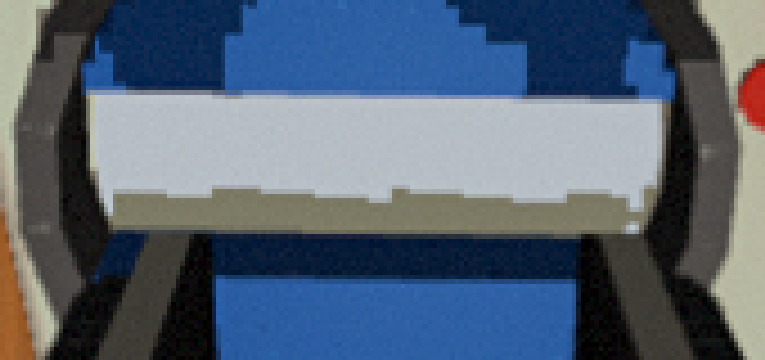

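```bash
python3 - <<'E'
from dial import *
import pickle
p=pickle.load(open("wrist3.pkl","rb"))
a=0.10;y=np.array([np.cos(a),np.sin(a),0]);x=np.array([-y[1],y[0],0]);t=np.array([518.9,194.2,169])
for h in(0,5,10):
  for X in(11,):
   for Y in(-36,-21.25,21.25,36): print(h,X,Y,proj(p,t+x*X+y*Y+[0,0,h])*1.5)
E
```

```text
0 11 -36 [279.72078541 340.46764063]
0 11 -21.25 [322.30707536 340.25669045]
0 11 21.25 [445.30417928 339.31955487]
0 11 36 [487.66052851 338.88422369]
5 11 -36 [276.45213947 346.54545953]
5 11 -21.25 [320.39957645 346.34056871]
5 11 21.25 [447.35902811 345.36000036]
5 11 36 [491.06107734 344.88904654]
10 11 -36 [272.97004931 353.02469668]
10 11 -21.25 [318.36673881 352.82815934]
10 11 21.25 [449.54882948 351.80036464]
10 11 36 [494.6831046  351.28896517]
```

Emit:
apply_moves(
  motion=[
    {"linear": [0,-0.002,0.01],"delta_rot": [0,0,0.02],"claw": 0},
    {"linear": [0,0,0.015],"delta_rot": [0,0,0],"claw": 0},
    {"linear": [0,0,0.008],"delta_rot": [0,0,0],"claw": 0},
    {"linear": [0,0,0.0],"delta_rot": [0,0,0],"claw": 0},
  ],
)

```text
time_s: 7.12
tool_pos: [518.2, 195.4, 136.3]
tcp_rot: [2.124, 2.305, 0.024]
force: [0.2, 0.0, -0.7]
width: 0.503
```

```bash
python3 - <<'E'
from dial import *
p=viewer.read_camera("wrist");save(p,"wrist4");dial(p)
s=status.sense();print(s["time_s"],s["tool_pos"],s["force"],s["joints"][0]-s["joints"][5],s["tcp_rot"])
E
```

```text
blobs [(6710, array([515.1, 221.5])), (3757, array([521.1, 167.5]))] circle 517.0 194.7 45.3
mid [518.11169423 194.52223369] slot dir angle 0.11024138054851029
7.175 [518.41956762 195.47520467 136.60791547] [ 0.04770341  0.43049546 -0.27398789] 0.0833289365295111 [2.12385824 2.30476752 0.02491588]
```

View pics/wrist4.png

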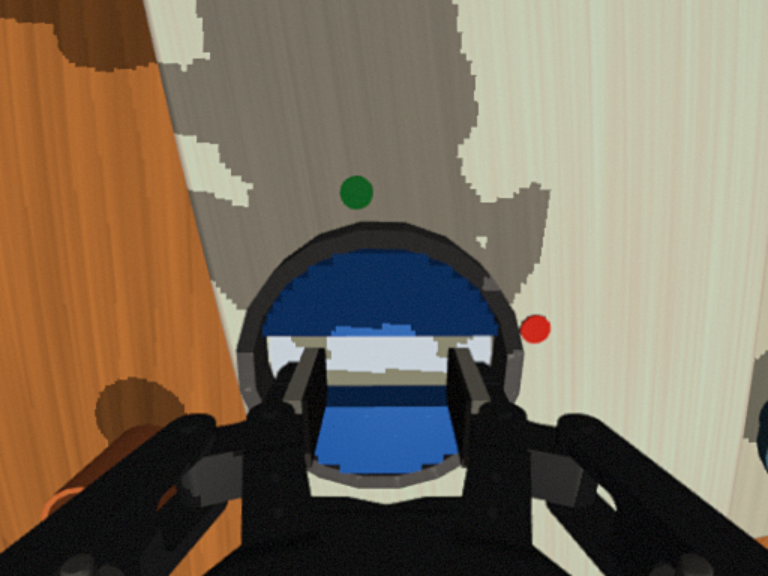

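Emit:
apply_moves(
  motion=[
    {"linear": [0,0,0.004],"delta_rot": [0,0,0],"claw": 0},
    {"linear": [0,0,0.004],"delta_rot": [0,0,0],"claw": 0},
    {"linear": [0,0,0.003],"delta_rot": [0,0,0],"claw": 0},
    {"linear": [0,0,0],"delta_rot": [0,0,0],"claw": 0},
  ],
)

```text
time_s: 7.68
tool_pos: [519.1, 195.6, 125.4]
tcp_rot: [2.123, 2.304, 0.026]
force: [0.2, -0.1, 0.4]
width: 0.497
```

Emit:
apply_moves(
  motion=[
    {"linear": [0,-0.001,0.003],"delta_rot": [0,0,0],"claw": 0},
    {"linear": [0,0,0],"delta_rot": [0,0,0.1],"claw": 0},
    {"linear": [0,0,0],"delta_rot": [0,0,0.12],"claw": 0},
    {"linear": [0,0,0],"delta_rot": [0,0,0.12],"claw": 0},
  ],
)

```text
time_s: 8.18
tool_pos: [517.6, 194.4, 122.0]
tcp_rot: [2.493, 1.902, 0.025]
force: [-0.1, -0.4, 0.8]
width: 0.505
```

```bash
python3 - <<'E'
from dial import *
p=viewer.read_camera("wrist");save(p,"wrist5");dial(p)
s=status.sense();print(s["time_s"],s["tool_pos"],s["force"],s["torque"],s["joints"][0]-s["joints"][5],s["tcp_rot"])
E
```

```text
blobs [(8091, array([521.9, 221.4]))] circle 520.1 211.4 40.1
8.225 [517.62664825 194.40086035 122.05967948] [-0.71196985 -1.09467535 -0.44792245] [-0.17084483  0.03397794 -0.00820861] -0.2715703459395812 [2.49732344 1.89565233 0.02528851]
```

View pics/wrist5.png

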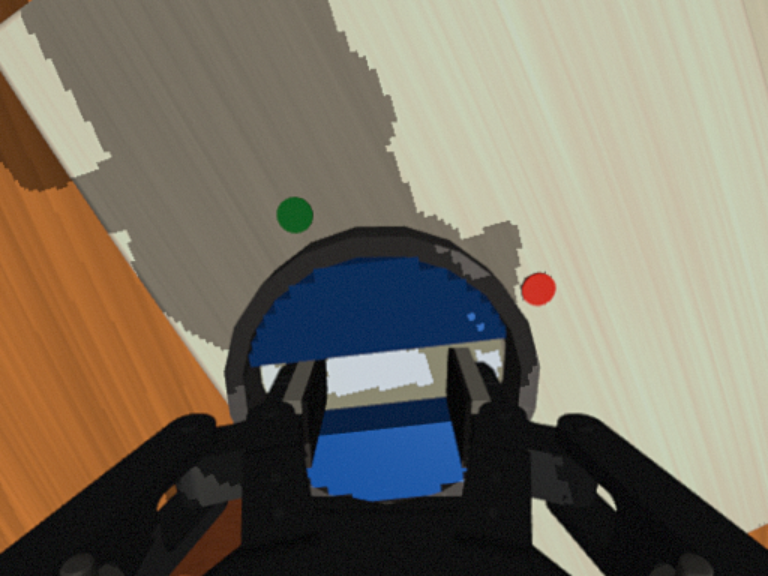

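Emit:
apply_moves(
  motion=[
    {"linear": [0,0,0],"delta_rot": [0,0,0.12],"claw": 0},
    {"linear": [0,0,0],"delta_rot": [0,0,0.12],"claw": 0},
    {"linear": [0,0,0],"delta_rot": [0,0,0.12],"claw": 0},
    {"linear": [0,0,0],"delta_rot": [0,0,0.12],"claw": 0},
    {"linear": [0,0,0],"delta_rot": [0,0,0.12],"claw": 0},
  ],
)

```text
time_s: 8.85
tool_pos: [517.3, 193.7, 122.0]
tcp_rot: [2.953, 1.063, 0.026]
force: [-0.7, -1.6, 0.1]
width: 0.501
```

```bash
python3 - <<'E'
from dial import *
s=status.sense();print(s["time_s"],s["tool_pos"],s["force"],s["torque"],s["joints"][0]-s["joints"][5],s["tcp_rot"])
E
```

```text
8.85 [517.27003381 193.67479539 121.95260511] [-0.67962712 -1.64324957  0.13113363] [-0.2414402   0.00823471  0.18657059] -0.8799067629809942 [2.95311466 1.06339502 0.02610802]
```

Emit:
apply_moves(
  motion=[
    {"linear": [0,0,0],"delta_rot": [0,0,0.12],"claw": 0},
    {"linear": [0,0,0],"delta_rot": [0,0,0.12],"claw": 0},
    {"linear": [0,0,0],"delta_rot": [0,0,0.12],"claw": 0},
    {"linear": [0,0,0],"delta_rot": [0,0,0.1],"claw": 0},
    {"linear": [0,0,0],"delta_rot": [0,0,0.06],"claw": 0},
  ],
)

```text
time_s: 9.48
tool_pos: [516.7, 193.3, 121.7]
tcp_rot: [-3.13, -0.259, -0.025]
force: [0.0, 1.2, 0.4]
width: 0.5
```

```bash
python3 - <<'E'
from dial import *
p=viewer.read_camera("wrist");save(p,"wrist6")
s=status.sense();print(s["time_s"],s["tool_pos"],s["force"],s["torque"],s["joints"][0]-s["joints"][5],s["tcp_rot"])
E
```

```text
9.525 [516.65174223 193.29335969 121.73300649] [-0.56424793 -0.40252552 -0.24482163] [-0.11838823  0.03501595  0.03510032] -1.408748147189906 [-3.1307121  -0.25603065 -0.02517694]
```

View pics/wrist6.png

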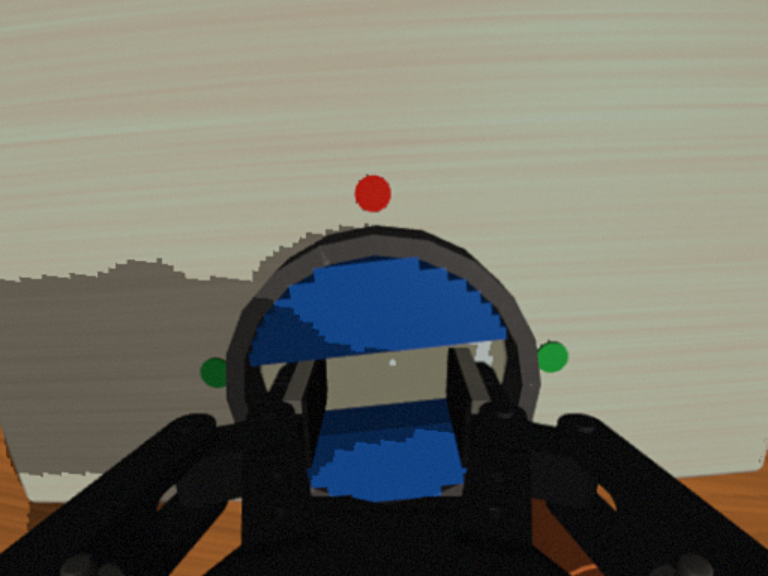

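Emit:
apply_moves(
  motion=[
    {"linear": [0,0,0],"delta_rot": [0,0,0.06],"claw": 0},
    {"linear": [0,0,0],"delta_rot": [0,0,0.05],"claw": 0},
    {"linear": [0,0,0],"delta_rot": [0,0,0.03],"claw": 0},
  ],
)

```text
time_s: 9.9
tool_pos: [516.5, 193.2, 121.8]
tcp_rot: [3.14, 0.055, 0.026]
force: [0.4, 0.8, 0.6]
width: 0.498
```

```bash
python3 - <<'E'
from dial import *
p=viewer.read_camera("wrist");save(p,"wrist7")
s=status.sense();print(s["time_s"],s["tool_pos"],s["force"],s["torque"],s["joints"][0]-s["joints"][5],s["tcp_rot"])
E
```

```text
9.95 [516.57818794 193.24828179 121.80713619] [ 0.24339612 -0.06974307 -0.24845145] [-0.1418917   0.01467822  3.36729776] -1.5396824112392853 [3.13996765 0.05312306 0.02647107]
```

View pics/wrist7.png

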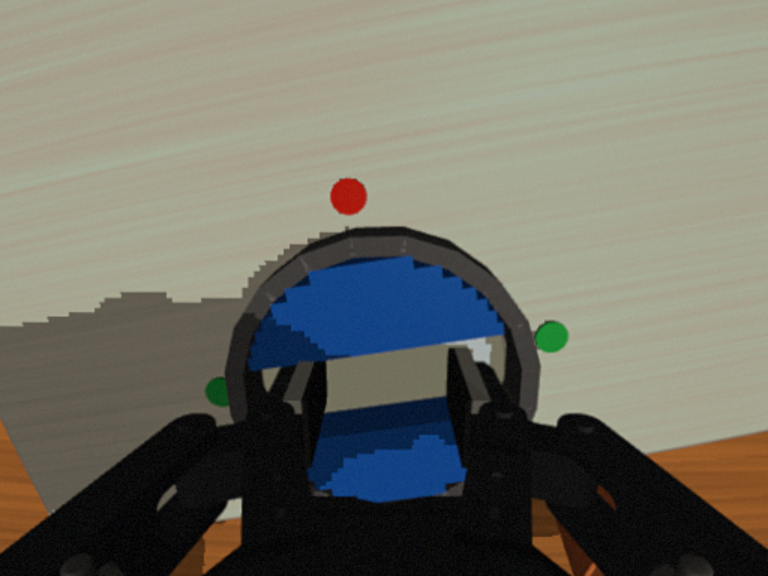

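Emit:
apply_moves(
  motion=[
    {"linear": [0,0,0],"delta_rot": [0,0,-0.08],"claw": 0},
    {"linear": [0,0,0],"delta_rot": [0,0,-0.04],"claw": 0},
    {"linear": [0,0,-0.01],"delta_rot": [0,0,0],"claw": 0},
    {"linear": [0,0,-0.02],"delta_rot": [0,0,0],"claw": 0},
    {"linear": [0,0,-0.05],"delta_rot": [0,0,0],"claw": 0},
    {"linear": [0,0,-0.05],"delta_rot": [0,0,0],"claw": 0},
    {"linear": [0,0,0],"delta_rot": [0,0,0],"claw": 0},
  ],
)

```text
time_s: 10.82
tool_pos: [514.4, 193.5, 257.9]
tcp_rot: [-3.13, -0.231, -0.027]
force: [-0.5, 0.5, -1.0]
width: 0.502
```

```bash
python3 - <<'E'
from dial import *
for n in("wrist","scene"):
    p=viewer.read_camera(n);save(p,n+"8");dial(p)
s=status.sense();print(s["time_s"],s["tool_pos"],s["force"],s["torque"],s["joints"][0]-s["joints"][5])
E
```

```text
blobs [(2249, array([544.3, 199.7])), (1900, array([492.4, 187.4]))] circle 517.9 194.2 45.3
mid [518.31651351 193.57100837] slot dir angle -1.3375252062744467
blobs [(242, array([494.5, 190.1])), (207, array([545.6, 201.1]))] circle 518.6 195.3 45.2
mid [520.0224349  195.61500339] slot dir angle -1.357529323967312
10.925 [512.63882536 193.01826799 253.72569461] [ 0.34349421 -0.91620695 -0.65425248] [-0.00631424  0.04381879 -0.04581319] -1.4231706913353717
```

View pics/wrist8.png

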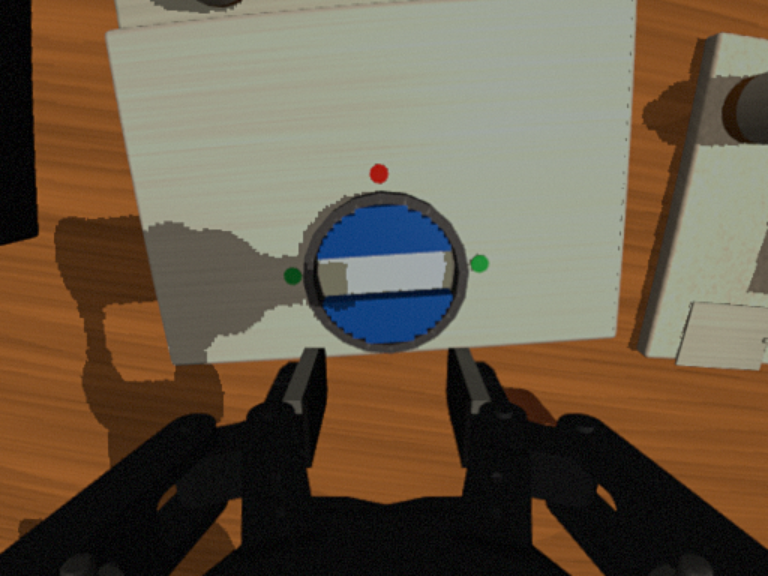

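View pics/scene8.png

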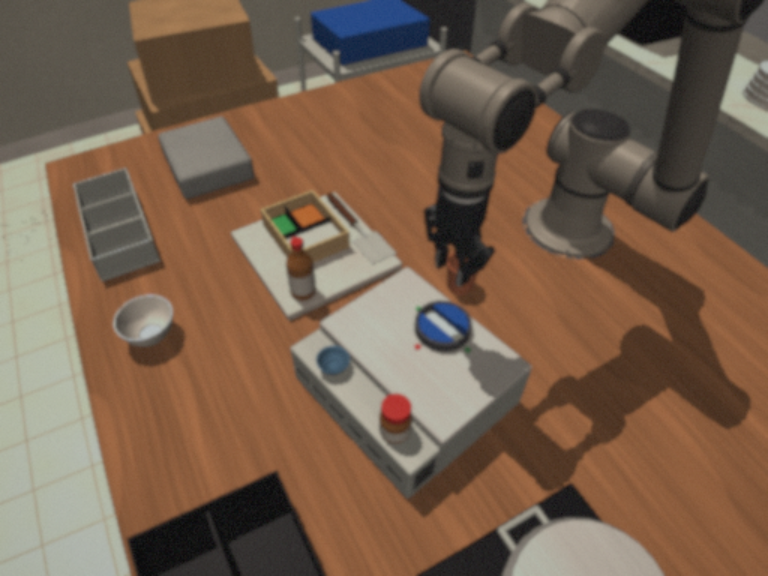

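```bash
python3 -c "
from workcell import status,ticket
s=status.sense();print(s['joint_vel'],s['tool_pos']);print(ticket.sign_off())"
```

```text
[ 0.00080339  0.03159298  0.03560237 -0.00348376 -0.00876944 -0.00614304] [512.63882536 193.01826799 253.72569461]
the job is handed in; nothing more can be done
None
```

The lid is shut and the dial is turned to its locked stop. I handed the job in at about 11 s of the 46 s allowed.

- **Lid:** I pushed it down with the shut fingertips, to the left of the dial. It seated at 117.8 mm against a nominal 118 mm, with about 30 N of push force. The last scene and wrist pictures show it flush.
- **Dial:** I set both fingertips, half open, lengthwise in the slot and turned clockwise until the moment jumped to 3.4 N m at the stop. I then backed off the slack before lifting out.
- **Last check of the dial:** the slot lies about 0.02 rad off the line between the green dots. Its measured direction is −1.34 rad (wrist camera) to −1.36 rad (scene camera), against about −1.36 rad expected. The two agree within 0.02 rad, inside the 0.14 rad tolerance.
- **Clear of everything:** the fingers stood about 115 mm above the dial with no contact force. The bento box, spatula, bottle, jar, dish and cup show no visible shift, though the gripper partly hides the cup in the last scene picture. I judged this by eye and did not measure it. At hand-in the arm was still settling slightly, with joint speeds of at most 0.04 rad/s.
- **Disagreement between cameras:** the top camera put the dial centre about 4 mm off the other two. I went by the wrist view when lining up with the slot.

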